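# Chill the garnish orange

### The arm

A 7-joint arm with a two-finger parallel gripper is mounted at the origin on the work surface. World frame = base frame: x ahead of the robot, y to its left, z up, the work surface at z = 0. Lengths are in m, angles in rad, forces in N, time in s.
With the tool pointing down it reaches from about 0.4 to 0.85 m from the base axis. Payload 10.4 kg.
Tool frame: the origin (TCP) lies midway between the tips of the shut fingers; the grasp point (between the pads) lies 19 mm behind it; z points along the fingers, y is the line along which they close (so a half turn about z gives the same grasp; the last joint's range is limited). The gripper opens to 87 mm and grips with 3 to 60 N. Pads are 19 mm wide; open, the fingers measure 117 mm over their backs; the gripper's body (75 mm by 190 mm) begins 51 mm behind the grasp point.
Start: joints at [1.285, 0.332, -0.065, 1.46, 0.022, 1.35, -0.088], TCP at [0.162, -0.604, 0.223] pointing down, gripper open.
Joint ranges: [-2.6, 2.6], [-0.5, 2.12], [-1.47, 1.34], [0.16, 2.42], [-1.27, 4.41], [0.06, 2.06], [-2.6, 2.6]. Speed limits (rad/s): [2.22, 2.22, 2.79, 2.79, 3.14, 3.14, 3.14].

### API

Orientations are given as a 3x3 rotation matrix whose columns are the frame's x, y, z axes.
In Python, from plant import bot, gripper_to, telemetry, get_image, camera_model gives the robot as it stands. Calls block until the motion is done:
- bot.reach(position, orientation): joint-space move of the TCP to a pose.
- bot.servo_line(position, rate=0.15, ori=None, contact_N=None): straight line of the TCP; ori=None keeps the orientation; rate is the mean speed in m/s. With contact_N (N) it stops when the force on the tool has changed by that much, and returns True; else False.
- bot.goto_joints(angles): joint-space move.
- gripper_to(opening, effort=None): finger opening in m; effort is the grip in N (None keeps the last); returns when the fingers have stopped.
- bot.wait(seconds).
- bot.inverse_kinematics(position, orientation): joint angles nearest the present ones, or None.
- telemetry.get_obs(): the state.
- get_image(name): name is "side" or "top" or "wrist"; returns the picture (384x512x3 uint8, blue, green, red); there is no depth.
- camera_model(name): a dict with "intrinsics" (3x3 intrinsics, pixels), "extrinsics" (4x4, takes a point from world to camera coordinates). Camera axes: x right, y down, z forward; pixel columns grow to the right and rows downward; lengths in m; the calibration is good to about 2 mm. The wrist camera is an equidistant fisheye: a pixel r from the principal point sees the ray r / f radians off the axis. A picture is of the moment at which its call begins: read the wrist's pose just before it. camera_model takes no time and is no camera call; for the wrist camera it gives the pose at the moment of the call.
A pose or a line that the arm cannot do raises bot.MotionError and nothing moves.
- bot.job_done(): hands the job in; it is judged then, once.
The state is a dict: "time": time; "joint_pos": joint angles; "qd": joint speeds; "effort": joint torques, N m; "tool_pos": TCP position; "ee_rot": TCP orientation; "ft_force": force on the tool from outside, world axes, zero at the start; "ft_torque": the same for the moment, N m; "gripper_width": finger opening in m; "gripper_force": force on a finger pad.
Only numpy, scipy, OpenCV 4.12 (cv2) and the standard library are available. Lean on these libraries where they do the work, as an engineer would, in place of code of your own. Each camera call takes 0.05 s, during which the arm holds its last target. There are 200 camera calls.

### The job

Take the orange off the ice moulds and lower it gently, without dropping it or pressing it hard, onto the floor of the chiller's empty compartment, the one on the hinge side under the half-open lid. Let go of it there, then shut the lid fully. Leave the glass, the swizzle stick holder and the crate divider where they stand.

Things in the scene. Friction and masses are not known exactly. Their poses are not given: they have to be found in the camera images.
- orange: A firm round orange, 66 mm in diameter, about 160 g; origin at its centre. It starts resting in the mouth of the top ice mould, its centre 68 mm above the work surface.
- moulds: Two stacked round stainless ice moulds, moving as one, loose, about 0.4 kg: foot 80 mm across and 4 mm thick, above it at most 60 mm across, top rim 48 mm above the work surface. The orange sits in the top one. Origin: centre of the underside; z up.
- chiller: Squat white chiller box, fixed: 260 (x) by 300 (y) by 135 mm high, walls 20 mm, floor 15 mm thick. Origin: centre of the underside; x points to the hinge side (about world -y), z up. A red partition (x from -20 to -12 mm, top at z 60 mm) parts it: the compartment at -x holds cold packs up to z 50 mm; the one on the hinge side is empty, 122 (x) by 260 mm.
- cell (a point): Centre of the floor of the chiller's empty compartment (49, 0, 15 mm in the chiller's frame); axes as the chiller's. The half-open lid overhangs this whole compartment: a gripper reaches its floor only from the open side (the chiller's -x), tilted about 25 to 45 degrees, fingers pointing down and towards the hinge.
- lid (a joint): Angle of the white lid in rad: 0 is shut (lying flat on the rim), growing as the free edge rises; it starts at about 0.85 to 1.0, a stop holds it at 1.05. The stiff hinge keeps the lid where it is left; about 2 to 4 N pushing down near the free edge closes it.
- lid_hinge (a point): Middle of the lid's hinge line, along the chiller's y at the top of its +x wall (130, 0, 135 mm in the chiller's frame). Its axes turn with the lid: x from free edge to hinge, z out of the upper face. The lid is a slab reaching 262 mm from here along -x, 300 mm wide, its underside at z 0, its upper face at z 22 mm.
- lid_edge (a point): Middle of the lid's free edge (the one opposite the hinge), on its upper face; axes turn with the lid.
- lowball: Bystander, loose: smoked glass lowball tumbler, 82 mm across, 88 mm high; origin at the centre of its underside. Must not be disturbed.
- swizzle_holder: Bystander, loose: square beech holder, 70 by 70 by 100 mm, with swizzle sticks standing up to 180 mm; origin at the centre of its underside. Must not be disturbed.
- crate_divider: Bystander, loose: red plastic crate divider with four pockets, 140 by 140 by 60 mm; origin at the centre of its underside. Must not be disturbed.
Things that resemble listed ones, but are neither listed nor needed, are in the scene too. There is more than one size of the orange; the job needs the smallest.

How it is judged:
By the outcome, as a careful person would: the job done as asked, in the order asked, and still so for the second after the job is handed in, with the robot touching nothing.
It also fails if it takes over 61 s, if anything falls off the work surface, if the arm or the gripper's body presses on something with over 40 N, if the wrist force passes 120 N, or if a joint passes its speed limit or range.

## Working session

There is one attempt and no reset: what is moved stays moved. The work goes in short steps, each a Python script; the robot and the scene stay as the last script left them, time stands still between calls to the robot, and variables do not carry over. Pictures are saved under pics/ and viewed, at most 12 in all, crops included, and the job is handed in when it is done.

```bash
ls; mkdir -p pics; python3 - <<'E'
from plant import *
import cv2,numpy as np
for n in("top","side"):
    im=get_image(n); cv2.imwrite(f"pics/{n}0.png",im); cv2.imwrite(f"pics/{n}0b.png",cv2.resize(im,(800,600),interpolation=cv2.INTER_CUBIC))
    m=camera_model(n); print(n,np.round(m["intrinsics"],1).tolist(),np.round(m["extrinsics"],3).tolist())
print(telemetry.get_obs()["time"])
E
```

```text
pics
top [[365.6, 0.0, 255.8], [0.0, 365.6, 187.1], [0.0, 0.0, 1.0]] [[0.013, -1.0, 0.017, -0.052], [-0.996, -0.015, -0.093, 0.457], [0.093, -0.016, -0.996, 1.427], [0.0, 0.0, 0.0, 1.0]]
side [[426.8, 0.0, 256.0], [0.0, 426.8, 197.2], [0.0, 0.0, 1.0]] [[-0.599, 0.801, -0.017, 0.292], [0.625, 0.454, -0.635, -0.213], [-0.501, -0.391, -0.772, 1.844], [0.0, 0.0, 0.0, 1.0]]
0.1
```

View pics/top0b.png

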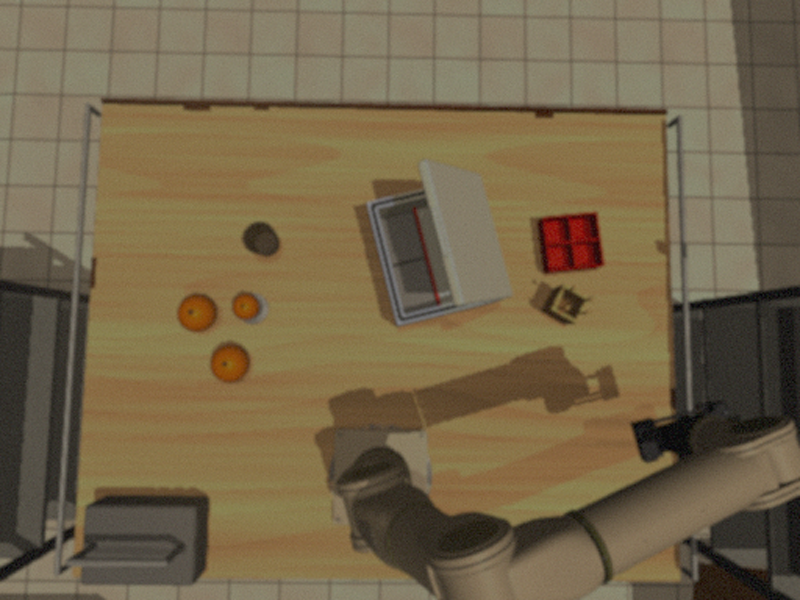

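View pics/side0b.png

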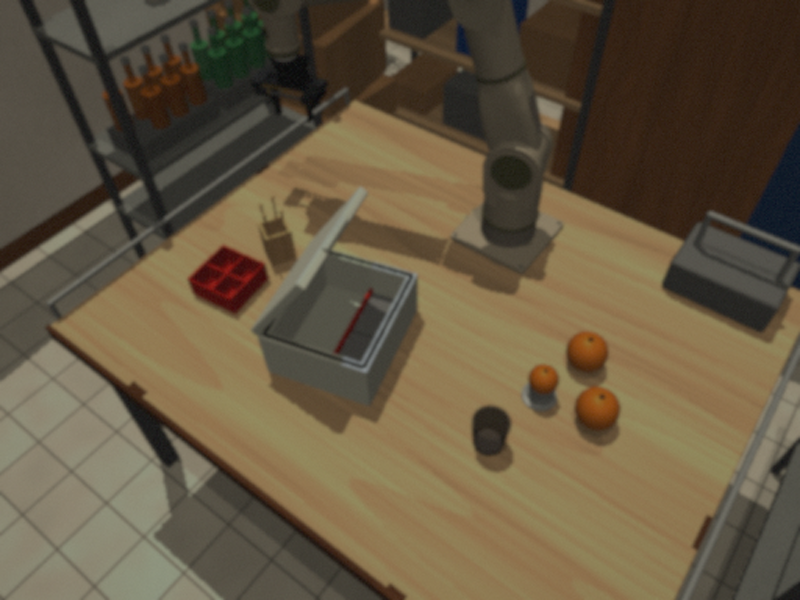

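Orange candidates in the 800x600 top view are (246,306), on the bright moulds; (197,313), large, on the table; and (230,362), large, on the table. I choose (246,306), the smallest and the only one on the moulds. It is (543,379) in the side view. Next I check it in crops.

```bash
python3 - <<'E'
import cv2,numpy as np
t=cv2.imread("pics/top0.png");s=cv2.imread("pics/side0.png")
def crop(im,x,y,w,h,k):
    c=cv2.resize(im[y:y+h,x:x+w],None,fx=k,fy=k,interpolation=cv2.INTER_CUBIC)
    c=cv2.convertScaleAbs(c,alpha=1.5)
    for i in range(0,w,10):
        cv2.line(c,(i*k,0),(i*k,6 if (x+i)%50 else 14),(0,255,0),1)
        if (x+i)%20==0: cv2.putText(c,str(x+i),(i*k,24),0,.4,(0,255,0),1)
    for j in range(0,h,10):
        cv2.line(c,(0,j*k),(6,j*k),(0,255,0),1)
        if (y+j)%20==0: cv2.putText(c,str(y+j),(8,j*k+4),0,.4,(0,255,0),1)
    return c
cv2.imwrite("pics/c1.png",np.hstack([crop(t,230,95,100,120,5)[:600],crop(t,130,170,50,120,5)]))
cv2.imwrite("pics/c2.png",np.hstack([crop(s,160,115,110,145,4)[:580],crop(s,330,220,60,145,4)]))
E
```

```text
(no output)
```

View pics/c1.png

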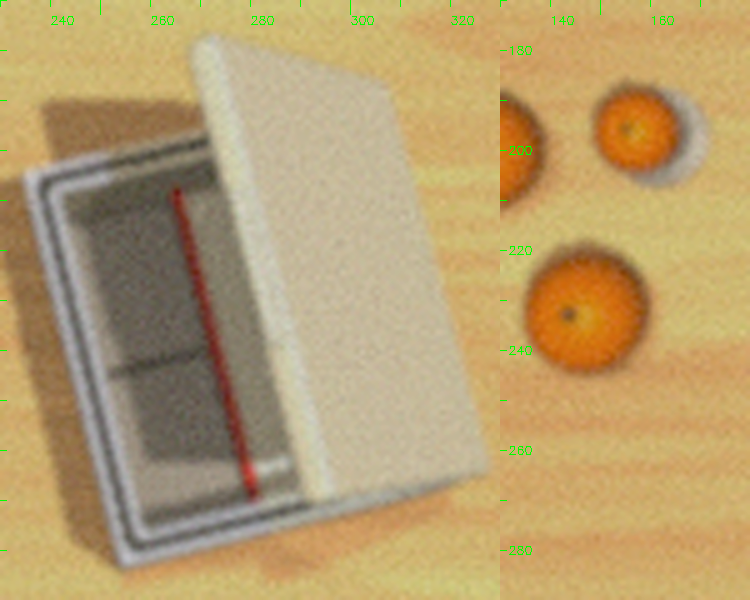

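View pics/c2.png

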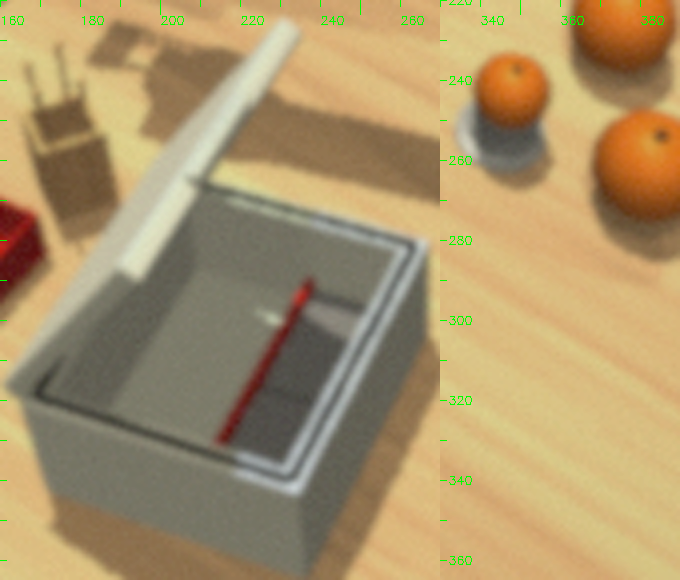

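The crops confirm the choice. The small orange is at top (157.6,195.4) and side (348,242.8), sitting on the shiny moulds. I also read the chiller rim, partition and lid-edge corners, and fit the poses from them.

```bash
cat > h.py <<'E'
from plant import *
import numpy as np,cv2,json
from scipy.optimize import least_squares
from scipy.spatial.transform import Rotation as Ro
def proj(n,P):
    m=camera_model(n);p=m["extrinsics"]@np.append(P,1);q=m["intrinsics"]@p[:3];return q[:2]/q[2]
def lidpt(x,y,z,th):   # lid_hinge local -> chiller
    return np.array([.130+np.cos(th)*x+np.sin(th)*z,y,.135-np.sin(th)*x+np.cos(th)*z])
def c2w(P,p): 
    c,s=np.cos(p[2]),np.sin(p[2]);return np.array([p[0]+c*P[0]-s*P[1],p[1]+s*P[0]+c*P[1],P[2]])
E
python3 - <<'E'
from h import *
r=least_squares(lambda P:np.r_[proj("top",P)-[157.6,195.4],proj("side",P)-[348,242.8]],[.5,.3,.07])
r2=least_squares(lambda P:np.r_[proj("top",[*P,.068])-[157.6,195.4],proj("side",[*P,.068])-[348,242.8]],[.5,.3])
print("orange",r.x,r2.x,r2.fun)
T=lambda x,y:(230+x/5,95+y/5); S=lambda x,y:(160+x/4,115+y/4)
C=[("top",T(26,175),(-.13,.15,.135)),("top",T(123,566),(-.13,-.15,.135)),("top",T(177,188),(-.016,.13,.06)),("top",T(254,497),(-.016,-.13,.06)),
("side",S(428,241),(-.13,-.15,.135)),("side",S(300,494),(-.13,.15,.135)),("side",S(307,575),(-.13,.15,0)),("side",S(310,283),(-.016,-.13,.06)),("side",S(220,442),(-.016,.13,.06))]
L=[("top",T(193,45),(-.262,.15,0)),("top",T(305,500),(-.262,-.15,0)),("top",T(215,36),(-.262,.15,.022)),("top",T(333,495),(-.262,-.15,.022)),
("top",T(488,470),(0,-.15,.022)),("top",T(390,82),(0,.15,.022)),
("side",S(285,20),(-.262,-.15,.022)),("side",S(300,35),(-.262,-.15,0)),("side",S(120,262),(-.262,.15,.022)),("side",S(138,280),(-.262,.15,0))]
def f(p):
    return np.concatenate([proj(n,c2w(X,p))-u for n,u,X in C]+[proj(n,c2w(lidpt(*X,p[3]),p))-u for n,u,X in L])
r=least_squares(f,[.6,-.05,-1.4,.9],loss="soft_l1")
print(r.x,np.degrees(r.x[2:]));print(np.round(f(r.x).reshape(-1,2),1).tolist())
json.dump(dict(orange=r2.x.tolist(),ch=r.x.tolist()),open("fit.json","w"))
for a in[(180,302),(197,303),(260,238),(572,303),(570,242)]: # large/others rough at z .05
    u=np.array(a)*.64; print(a,least_squares(lambda P:proj("top",[*P,.04])-u,[.5,0]).x)
E
```

```text
orange [0.41377877 0.33424814 0.06490752] [0.41460096 0.33419837] [-1.22445579  0.34053098 -1.08347569 -0.27631732]
[ 0.54833028 -0.12364496 -1.31018023  0.97034309] [-75.06779775  55.59656401]
[[-1.2, -0.4], [-0.9, 0.0], [-1.1, -0.2], [0.1, 2.3], [-0.6, -1.1], [-1.5, -1.0], [-1.0, 0.4], [-0.6, -2.6], [-7.8, 9.8], [-2.8, -0.1], [-0.9, 1.8], [-1.3, -1.0], [-0.3, 1.1], [0.5, 0.4], [-1.1, -0.4], [-1.1, -2.4], [0.4, -2.0], [-1.6, -0.2], [-0.0, -0.3]]
(180, 302) [0.4236738  0.50080225]
(197, 303) [0.42180341 0.45871021]
(260, 238) [0.58800647 0.30871066]
(572, 303) [ 0.43561159 -0.47804065]
(570, 242) [ 0.59082024 -0.47520636]
```

The fit is consistent: the orange triangulates to z≈65 mm against the expected 68, and lid ≈0.97 rad is in range. The one bad residual is the partition's far end in the side view, hidden by the rim. I now apply the half-pixel resize correction, check IK for the plan, and move above the orange for a wrist look.

```bash
cat >> h.py <<'E'
F=json.load(open("fit.json"))
CH=np.array(F["ch"][:3]); TH=F["ch"][3]
xc=np.array([np.cos(CH[2]),np.sin(CH[2]),0]); yc=np.array([-np.sin(CH[2]),np.cos(CH[2]),0]); Z=np.array([0,0,1.])
def ori(a,s=1):   # tool z = sin a * xc - cos a * Z (a<0 points away from hinge), y = s*yc
    z=np.sin(a)*xc-np.cos(a)*Z; y=s*yc; return np.column_stack([np.cross(y,z),y,z])
A=np.radians(39)
GP=lambda back=0,dz=0: c2w([.062,0,.015+.033+dz],CH)+ (.019-back)*ori(A)[:,2]
PHI=-.35
LP=lambda th,off=0,x=-.24: c2w(lidpt(x,0,.022+off,th),CH)
def st(): 
    o=telemetry.get_obs(); print(round(o["time"],2),np.round(o["tool_pos"],3),np.round(o["ft_force"],1),round(o["gripper_width"],4),round(float(np.max(o["gripper_force"])),1)); return o
E
python3 - <<'E'
import h
from h import *
F["ch"][0]-=.001*0
r=least_squares(lambda P:np.r_[proj("top",[*P,.068])-[157.2,195.0],proj("side",[*P,.068])-[347.6,242.4]],[.5,.3]);print(r.x,r.fun)
F["orange"]=r.x.tolist();json.dump(F,open("fit.json","w"))
O=np.array([*r.x,.068])
for s in(1,-1):
    for n,p,o in[("above",O+[0,0,.2-.019],ori(0,s)),("grasp",O-[0,0,.019],ori(0,s)),("pre",GP(.32),ori(A,s)),("mid",GP(.15),ori(A,s)),("place",GP(),ori(A,s)),("lid0",LP(TH,.06),ori(PHI,s)),("lid.5",LP(.5),ori(PHI,s)),("lid1",LP(0),ori(PHI,s))]:
        q=bot.inverse_kinematics(p,o); print(s,n,np.round(p,3),None if q is None else np.round(q,2))
E
```

```text
[0.415186   0.33388752] [-0.73659742  0.58852348 -0.84873588  0.19493377]
1 above [0.415 0.334 0.249] [ 0.15  0.26 -1.06  1.62  0.23  1.39 -0.67]
1 grasp [0.415 0.334 0.049] [ 0.22  0.66 -1.24  1.85  0.69  1.15 -1.  ]
1 pre [ 0.515 -0.001  0.282] [ 0.65  0.37 -1.39  1.75  0.95  1.71 -0.58]
1 mid [ 0.543 -0.104  0.15 ] [ 0.71  0.48 -1.2   1.92  1.11  1.45 -0.62]
1 place [ 0.567 -0.195  0.033] [ 0.58  0.56 -0.82  1.96  1.26  1.18 -0.67]
1 lid0 [ 0.564 -0.184  0.379] [ 0.83  0.49 -0.71  1.05 -0.01  1.85  0.42]
1 lid.5 [ 0.53  -0.056  0.269] [ 0.86  0.34 -0.8   1.49 -0.09  1.53  0.34]
1 lid1 [ 0.52  -0.017  0.157] [ 0.76  0.36 -0.73  1.7  -0.1   1.28  0.35]
-1 above [0.415 0.334 0.249] [ 0.27  0.33 -1.24  1.62  0.32  1.42  2.4 ]
-1 grasp [0.415 0.334 0.049] [ 0.22  0.66 -1.24  1.85  0.69  1.15  2.14]
-1 pre [ 0.515 -0.001  0.282] [ 0.64  0.36 -1.37  1.75  0.93  1.7   2.57]
-1 mid [ 0.543 -0.104  0.15 ] [ 0.73  0.5  -1.24  1.92  1.13  1.47  2.51]
-1 place [ 0.567 -0.195  0.033] [ 0.87  0.86 -1.25  1.95  1.52  1.5   2.44]
-1 lid0 [ 0.564 -0.184  0.379] [ 0.53  0.42 -0.21  1.08 -0.21  1.85 -2.59]
-1 lid.5 [ 0.53  -0.056  0.269] [-0.66  0.41  1.16  1.57 -0.62  1.66 -2.34]
-1 lid1 [ 0.52  -0.017  0.157] [-0.75  0.49  1.17  1.77 -0.72  1.47 -2.27]
```

```bash
python3 - <<'E'
from h import *
o=st(); p=np.array(o["tool_pos"])
bot.servo_line(p+[.05,.1,.28],rate=.3); st()
O=np.array([*F["orange"],.068])
bot.reach(O+[-.03,-.12,.40],ori(0)); st()
bot.reach(O+[0,0,.18],ori(0)); st()
m=camera_model("wrist"); im=get_image("wrist"); np.savez("w1.npz",K=m["intrinsics"],E=m["extrinsics"])
cv2.imwrite("pics/w1.png",im)
hsv=cv2.cvtColor(im,cv2.COLOR_BGR2HSV); mk=cv2.inRange(hsv,(5,150,60),(22,255,255))
n,l,s,c=cv2.connectedComponentsWithStats(mk)
for i in range(1,n):
    if s[i,4]>150: print(s[i],np.round(c[i],1))
K,E=m["intrinsics"],m["extrinsics"]
def wproj(P):
    q=E@np.append(P,1);t=np.arctan2(np.hypot(q[0],q[1]),q[2]);a=np.arctan2(q[1],q[0]);return np.array([K[0,2]+K[0,0]*t*np.cos(a),K[1,2]+K[0,0]*t*np.sin(a)])
print("expected",wproj(O))
E
```

```text
0.1 [ 0.162 -0.603  0.222] [ 0.4 -0.6 -0.3] 0.0873 0.0
1.25 [ 0.212 -0.503  0.5  ] [-0.   0.2 -0.4] 0.0872 0.0
3.86 [0.386 0.213 0.468] [-0.1  0.5 -0.2] 0.0872 0.0
4.85 [0.416 0.333 0.249] [ 0.3 -0.7 -0.1] 0.087 0.0
[ 232   32   78   75 4495] [270.6  68.7]
[ 123   78   72   72 4105] [158.4 113.3]
[ 230  146   55   54 2265] [256.7 172.7]
expected [257.45251242 173.41190026]
```

View pics/w1.png

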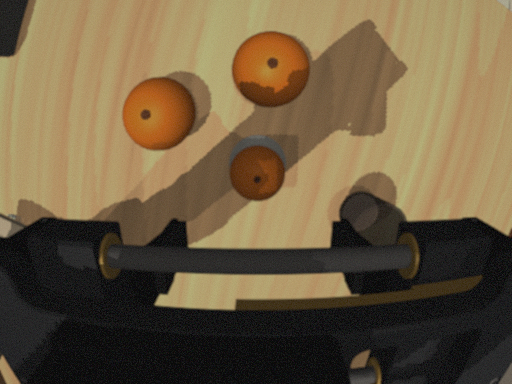

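The wrist view shows the small orange at (256.7,172.7), within 1 px of the prediction and on axis between the fingers. The two big oranges at (271,69) and (158,113) are clear of them. Grasping.

```bash
python3 - <<'E'
from h import *
O=np.array([*F["orange"],.068])
bot.servo_line(O-[0,0,.0175],rate=.15); st()
gripper_to(.05,effort=10); st()
bot.servo_line(O+[0,0,.05],rate=.1); st()
bot.servo_line(O+[0,0,.25],rate=.25); bot.wait(.3); st()
m=camera_model("wrist"); im=get_image("wrist")
a=cv2.resize(get_image("side"),(512,384))
cv2.imwrite("pics/g1.png",cv2.resize(np.hstack([im,a]),(800,300)))
E
```

```text
6.37 [0.416 0.334 0.051] [ 0.  -0.4  0.5] 0.0868 0.0
6.89 [0.415 0.334 0.051] [-3.5 -2.5  4.5] 0.0655 10.0
7.72 [0.415 0.333 0.118] [-0.9 -0.1 -1.5] 0.0654 10.0
8.97 [0.415 0.334 0.317] [ 0.1  0.2 -1.2] 0.0654 10.0
```

View pics/g1.png

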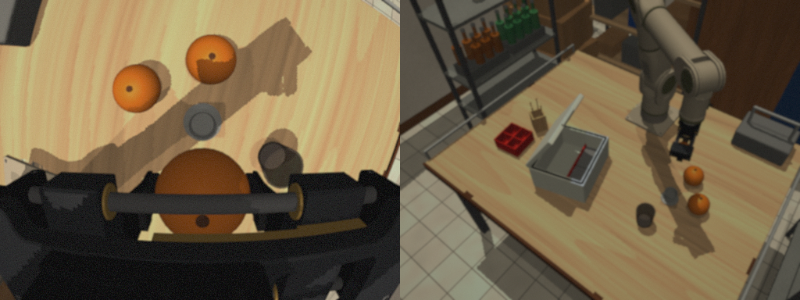

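The wrist view shows the orange between the pads, gripped at 65 mm width. The moulds are still standing at (202,122). Next I carry it to the pre-place pose and go in along the tool axis.

```bash
python3 - <<'E'
from h import *
bot.reach(GP(.26,.012),ori(A)); o=st(); print(np.round(o["joint_pos"],2))
cv2.imwrite("pics/p0.png",get_image("side"))
bot.servo_line(GP(.10,.012),rate=.15); st()
bot.servo_line(GP(0,.012),rate=.08); bot.wait(.3); o=st(); print(np.round(o["joint_pos"],2))
a=cv2.resize(get_image("side")[60:300,100:360],(400,369)); b=cv2.resize(get_image("top")[60:300,180:440],(400,369))
cv2.imwrite("pics/p1.png",np.hstack([a,b]))
E
```

```text
10.49 [ 0.525 -0.036  0.248] [-0.7  0.4 -1.2] 0.0652 10.0
[ 0.51  0.24 -1.07  1.81  0.85  1.51 -0.49]
11.76 [ 0.552 -0.133  0.124] [-0.1  1.1 -1.8] 0.0652 10.0
13.46 [ 0.567 -0.195  0.045] [-0.3 -0.3 -1.4] 0.0653 10.0
[ 0.58  0.54 -0.83  1.95  1.23  1.18 -0.64]
```

View pics/p1.png

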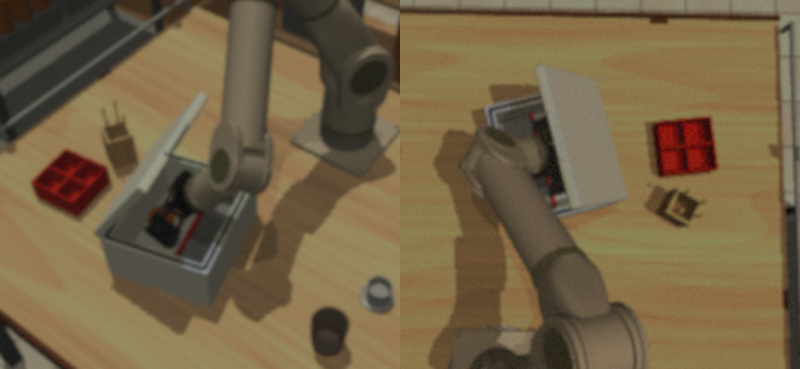

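The gripper with the orange is inside the empty compartment at (165,215) in the left half, clear of the lid and partition. Now lowering until contact.

```bash
python3 - <<'E'
from h import *
hit=bot.servo_line(GP(0,-.004),rate=.012,contact_N=1.2); print(hit); o=st()
bot.wait(.2); st()
E
```

```text
True
14.25 [ 0.567 -0.195  0.039] [ 0.1 -0.2  4.4] 0.0656 10.0
14.45 [ 0.567 -0.195  0.039] [0.9 0.8 5.4] 0.0653 10.0
```

Contact came about 6 mm earlier than computed, so I look with the wrist camera before letting go.

```bash
python3 - <<'E'
from h import *
m=camera_model("wrist"); im=get_image("wrist"); o=st(); E,K=m["extrinsics"],m["intrinsics"]
cam=-E[:3,:3].T@E[:3,3]
c,s=np.cos(CH[2]),np.sin(CH[2]); R=np.array([[c,s,0],[-s,c,0],[0,0,1]]); b=np.array([*CH[:2],0])
print("cam in chiller",np.round(R@(cam-b),3),"tcp",np.round(R@(np.array(o["tool_pos"])-b),4), "cam axis",np.round(R@E[2,:3],2))
g=np.array(o["tool_pos"])-.019*np.array(o["ee_rot"])[:,2]
def wproj(P):
    q=E@np.append(P,1);t=np.arctan2(np.hypot(q[0],q[1]),q[2]);a=np.arctan2(q[1],q[0]);return np.array([K[0,2]+K[0,0]*t*np.cos(a),K[1,2]+K[0,0]*t*np.sin(a)])
print("grasp pt px",wproj(g),"6mm further along tool",wproj(g+.006*np.array(o["ee_rot"])[:,2]), "part ends z60",[wproj(c2w(P,CH)) for P in[(-.016,.05,.06),(-.016,-.05,.06)]])
cv2.imwrite("pics/w2.png",cv2.convertScaleAbs(cv2.resize(im,(768,576)),alpha=1.8))
E
```

```text
14.5 [ 0.567 -0.195  0.039] [0.  0.8 4.7] 0.0652 10.0
cam in chiller [-0.085  0.001  0.119] tcp [ 0.074  -0.      0.0387] cam axis [ 0.81 -0.   -0.58]
grasp pt px [257.7052633  251.34228732] 6mm further along tool [257.74877711 246.48567665] part ends z60 [array([406.95297301, 167.71095562]), array([107.64338425, 167.82378245])]
```

View pics/w2.png

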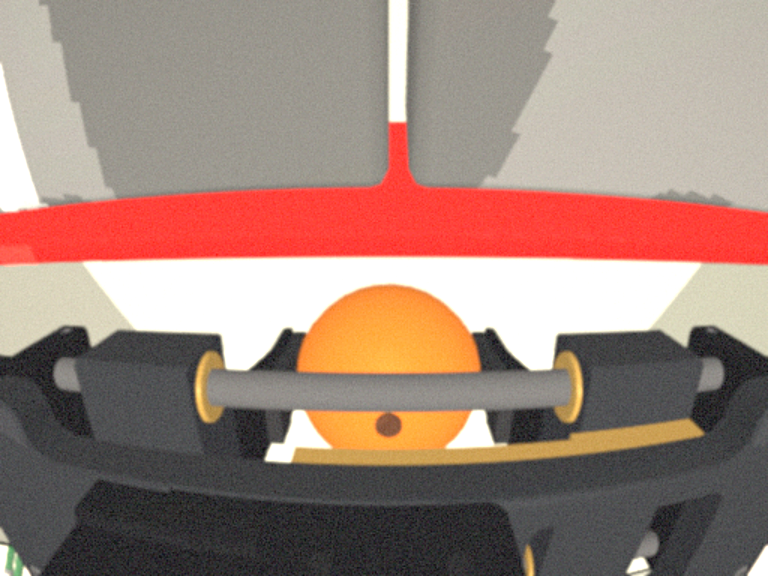

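The picture shows the orange centred between the pads at about (259,250) px, close to the computed grasp point (258,251), with the partition clear of the gripper. The early contact is unexplained, because the wrist camera housing is near the rim. I'll use the moment change to find where the contact acts.

```bash
python3 - <<'E'
from h import *
def ft():
    a=[]
    for _ in range(10): bot.wait(.02); o=telemetry.get_obs(); a.append(np.r_[o["ft_force"],o["ft_torque"]])
    return np.mean(a,0),np.array(o["tool_pos"])
b,p=ft()
bot.servo_line(p+[0,0,.006],rate=.03); a,p2=ft()
d=b-a; print("p",p,p2,"dF",np.round(d[:3],2),"dT",np.round(d[3:],3))
print("dF chiller",np.round([d[:3]@xc,d[:3]@yc,d[2]],2),"line offset xc,yc (m)",-(d[3:]@yc)/d[2],(d[3:]@xc)/d[2])
print("abs T lifted (weight 1.6N)",np.round([a[3:]@xc,a[3:]@yc],3),np.round(a[:3],2))
E
```

```text
p [ 0.56736877 -0.1951276   0.03871712] [ 0.56715625 -0.19511478  0.04443527] dF [0.97 0.26 6.42] dT [-0.856 -0.417  0.154]
dF chiller [0.   1.   6.42] line offset xc,yc (m) 0.1454053147423335 0.028380678177763217
abs T lifted (weight 1.6N) [0.121 0.909] [-0.09 -0.26 -1.38]
```

The moment locates the contact at yc≈0 beneath the orange, well towards the hinge from the wrist. So it is the orange on the floor, not the camera on the rim. I lower more slowly and release.

```bash
python3 - <<'E'
from h import *
p=np.array(telemetry.get_obs()["tool_pos"])
bot.servo_line([p[0],p[1],.0425],rate=.03)
print(bot.servo_line([p[0],p[1],.036],rate=.004,contact_N=1.0)); st(); bot.wait(.2); st()
gripper_to(.08); st(); bot.wait(.2)
m=camera_model("wrist"); im=get_image("wrist"); cv2.imwrite("pics/w3.png",cv2.convertScaleAbs(im,alpha=1.8))
E
```

```text
True
16.43 [ 0.567 -0.195  0.039] [0.4 0.1 4.5] 0.0651 10.0
16.62 [ 0.567 -0.195  0.039] [0.5 1.2 5.9] 0.0654 10.0
17.23 [ 0.566 -0.195  0.038] [-0.4 -0.2 -0.3] 0.0799 0.0
```

View pics/w3.png

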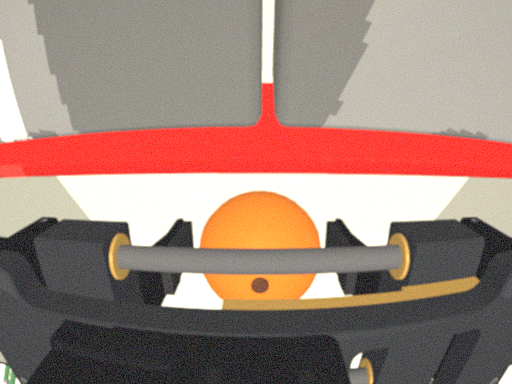

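The orange stays at (260,247), free on the floor with the fingers open and the wrist force back to about zero. Retreating along the tool axis and going over the lid.

```bash
python3 - <<'E'
from h import *
o=telemetry.get_obs(); p=np.array(o["tool_pos"]); z=np.array(o["ee_rot"])[:,2]
bot.servo_line(p-.06*z,rate=.08); bot.servo_line(p-.28*z,rate=.2); st()
cv2.imwrite("pics/s4.png",get_image("side"))
gripper_to(0.0)
q=p-.28*z-.08*xc; bot.servo_line([q[0],q[1],.50],rate=.25); st()
bot.reach(LP(TH,.14),ori(PHI)); st()
bot.servo_line(LP(TH,.03),rate=.15); st()
a=cv2.resize(get_image("side")[60:300,100:360],(400,369)); b=cv2.resize(cv2.imread("pics/s4.png")[60:300,100:360],(400,369))
cv2.imwrite("pics/p4.png",np.hstack([a,b]))
E
```

```text
19.62 [ 0.521 -0.026  0.255] [ 0.  -0.  -0.4] 0.08 0.0
22.28 [0.501 0.052 0.499] [0.6 0.3 0.2] 0.0001 0.0
23.55 [ 0.582 -0.245  0.425] [-0.7  1.4  0.2] 0.0006 0.0
24.43 [ 0.558 -0.16   0.363] [ 0.2 -0.1  0.2] 0.0006 0.0
```

View pics/p4.png

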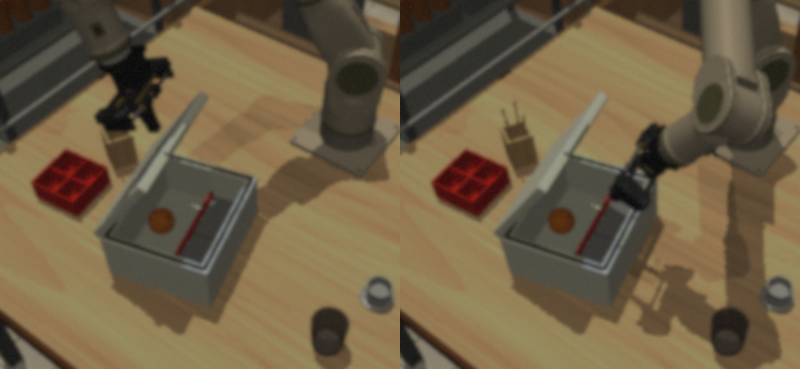

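The orange rests in the empty compartment at (160,221), left half. The shut fingers are behind and above the lid's free edge. Now pushing the lid down along its arc.

```bash
python3 - <<'E'
from h import *
for th in np.linspace(TH,.06,9):
    bot.servo_line(LP(th,.004),rate=.1); f=telemetry.get_obs()["ft_force"]; print(round(th,2),np.round(f,1))
hit=bot.servo_line(LP(0,-.008),rate=.03,contact_N=10); print(hit); bot.wait(.2); o=st()
print("ref z shut",LP(0)[2])
cv2.imwrite("pics/l1.png",get_image("side"))
E
```

```text
0.97 [ 0.2 -1.1 -0.4]
0.86 [ 0.5 -0.1 -0. ]
0.74 [ 0.4 -0.2  0.3]
0.63 [0.3 0.2 0.1]
0.52 [1.2 0.5 0.9]
0.4 [ 0.1 -0.6  0.7]
0.29 [-0.4 -0.9  0.1]
0.17 [-0.1 -0.4  0.3]
0.06 [ 0.2 -0.2  1.1]
True
29.07 [ 0.521 -0.018  0.16 ] [-2.3 -1.8  9.5] 0.0005 4.5
ref z shut 0.157
```

```bash
python3 - <<'E'
from h import *
p=np.array(telemetry.get_obs()["tool_pos"])
bot.servo_line(p+[-.03,.06,.22],rate=.25); bot.reach(p+[-.08,.2,.3],ori(0)); st()
a=cv2.resize(get_image("side")[60:300,100:360],(400,369)); b=cv2.resize(get_image("top")[60:300,120:400],(400,343)); b=np.vstack([b,np.zeros((26,400,3),np.uint8)])
cv2.imwrite("pics/l2.png",np.hstack([a,b]))
E
```

```text
30.93 [0.441 0.182 0.46 ] [ 0.9  0.1 -0. ] 0.0005 0.0
```

View pics/l2.png

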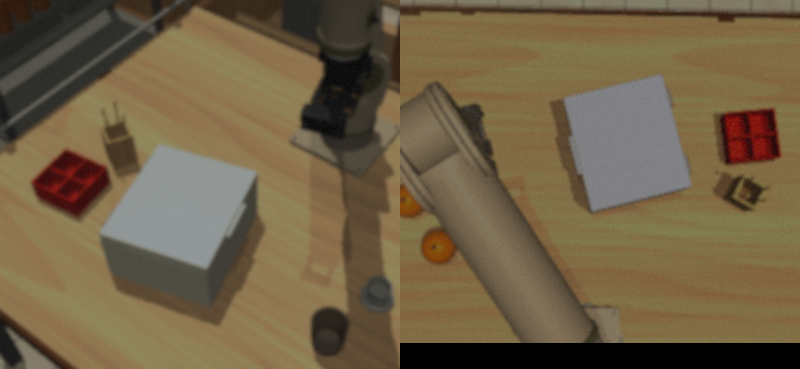

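The lid lies flat on the rim (left half, around (180,205)). The glass, holder and divider are where they were, and the robot is clear. Handing in.

```bash
python3 -c "
from plant import bot
print(bot.job_done())"
```

```text
the job is handed in; nothing more can be done
None
```

I set the orange on the floor of the chiller's empty compartment (about 6 N when it touched down), let go, shut the lid flat, and handed the job in just after 31 s; the glass, swizzle stick holder and crate divider look unmoved in the last pictures.

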